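Set out the laundry board for wash day

TASK

Set out the laundry things: stand the squat bottle in the middle of the square drip tray and put the dosing cup, mouth down as it is, over that bottle's cap; stand the slim bottle on the wooden board exactly midway between the centres of the round powder tub and the drip tray, in line with them. Set the flat tin on the board straight in front of the slim bottle (on the robot's side, square to the board's long edge), leaving about 40 mm clear between the two, and lay the soap bar flat in the middle of the soap dish, lengthwise. Leave the scrubbing brush where it lies, and everything set out upright and at rest.

Things in the scene. Friction and masses are not known exactly. Their poses are not given: they have to be found in the camera images.
- board: Pale pine shelf board fixed on the worktop, 200 (x) x 470 (y) x 18 mm thick. Origin at the centre of its underside; -x is its front long edge (robot side), +y along it to the robot's left. Tub and tray stand on it near its two ends (either way round), centres 330 mm apart on a line along the board's y axis, 20 mm behind its middle line.
- tray: Square grey plastic drip tray, fixed on the board, 100 x 100 mm, rim 9 mm high and 4 mm thick, inner floor 4 mm thick. Origin at the centre of its underside (on the board top); axes parallel to the board's.
- tub: Round white washing-powder tub with a blue band and closed lid, fixed on the board, 112 mm across, 100 mm high. Origin at the centre of its underside (on the board top).
- dish: Low oblong white soap dish, fixed on the worktop at the left or right, 108 mm long (its x axis) x 76 mm wide (its y axis), rim 10 mm high and 4 mm thick, inner floor 4 mm thick. Origin at the centre of its underside.
- squat_bottle: The shorter, wider of the two loose white bottles, 130 mm high: body 60 mm across up to 68 mm, a shoulder sloping in to a 26 mm neck at 84 mm, and a round blue cap 32 mm across from 100 to 130 mm, good to grip. Origin at the centre of its base, z up. 0.2 to 0.4 kg.
- slim_bottle: The taller, thinner loose white bottle, 150 mm high: body 40 mm across up to 100 mm, neck 26 mm above 114 mm, and a round blue cap 30 mm across from 122 to 150 mm, good to grip. Origin at the centre of its base, z up. 0.14 to 0.28 kg.
- cup: Grey plastic dosing cup standing upside down (mouth down), 50 mm across outside, 44 mm inside, 45 mm high, closed top 4 mm thick. Origin at the centre of the mouth's rim, at the bottom; z up. Over the squat bottle's cap its closed top rests on the cap, its rim then 89 mm above the bottle's base.
- tin: Flat round aluminium tin, 56 mm across at its lid (54 below), 26 mm high. Origin at the centre of its underside. 0.12 kg.
- soap: Cream-coloured bar of soap lying flat, 76 mm long (its y axis) x 48 mm wide (its x axis) x 28 mm high. Origin at the centre of its underside. 0.12 kg.
- brush: Loose wooden scrubbing brush with white bristles down, lying near the board's front edge before the tub or the tray, 95 mm long (its y axis) x 36 mm x 34 mm high. To be left alone. Origin at the centre of its underside.
There are look-alikes about, which are no part of the job. Several things look just like the tin: the one meant starts nearest to the robot's base.

How it is judged:
By the outcome, as a careful person would: the job done as asked, in the order asked, and still so for the second after the job is handed in, with the robot touching nothing.
It also fails if it takes over 136 s, if anything falls off the work surface, if the arm or the gripper's body presses on something with over 40 N, if the wrist force passes 120 N, or if a joint passes its speed limit or range.

ROBOT

A 6-joint arm with a two-finger parallel gripper is mounted at the origin on the work surface. World frame = base frame: x ahead of the robot, y to its left, z up, the work surface at z = 0. Lengths are in m, angles in degrees, forces in N, time in s.
With the tool pointing down it reaches from about 0.4 to 0.825 m from the base axis. Payload 7 kg.
Tool frame: the origin (TCP) lies at the very end of the fingers, on their centre line; the grasp point (between the pads) lies hold_point_z behind it (hold_point_z is the distance from the TCP to the grasp point, in m); z points along the fingers, y is the line along which they close (so a half turn about z gives the same grasp; the last joint's range is limited). The gripper opens to 88 mm and grips with 3 to 60 N. Pads are 19 mm wide; open, the fingers measure 130 mm over their backs; the gripper's body (78 mm by 193 mm) begins 47 mm behind the grasp point.
Start: joints at [16.507, 20.546, 0.682, 0, -70.136, -16.507], TCP at [0.675, -0, 0.227] pointing down, gripper open.
Joint ranges: [-176.03, 176.03], [-82.01, 121.73], [-58.28, 71.71], [-173.87, 95.51], [-174.79, -0.11], [-173.66, 173.66]. Speed limits (degrees/s): [136.94, 136.94, 172.46, 180, 180, 180].

INTERFACE

Orientations are given as [roll, pitch, yaw] about the fixed x, y, z axes, in that order (R = Rz(yaw) Ry(pitch) Rx(roll)).
In Python, from plant import get_obs, snapshot, close_job, hold_point_z gives the robot as it stands.
- The arm moves only by the tool play_rows, never from a script. Its argument "commands" is a list that holds one entry, the list of rows, each a list of 7 numbers: the shift along the tool's x, y, z in cm, then the turn, a rotation vector about the tool's x, y, z in degrees, then the opening, from 0 (shut) to 1 (fully open). In form: [[[x, y, z, ax, ay, az, fingers], ...]]. A call has 1 to 20 rows; each row is the pose to reach, as a shift and turn from the pose commanded when the call began, along the tool's axes at that moment; what a row does not reach only later rows make up. A row lasts 1/12 s, in which the tool goes at most 41.7 mm and 7.16 degrees, less where a joint would pass 70% of its speed; a pose out of reach is approached as far as the arm can. A call with a gripper value outside its range is refused whole. The fingers move at their own pace and stop on an object; the grip force is fixed at half the most. Time passes only in rows, so rows that repeat a pose let the fingers close. It gives the time, the measured TCP pose, the force, the opening and the grip force at its end, in the units of the state.
- get_obs(): the state, without advancing time (a new reading comes with each control period).
- snapshot(name): name is "scene" or "side" or "wrist"; returns a dict with "frame" (420x560x3 uint8, red, green, blue), "camera_matrix" (3x3 intrinsics, pixels), "dist" ([k1, k2, p1, p2, k3] as OpenCV has them; the pictures are not rectified), "origin" and "attitude" of the camera in the world. Camera axes: x right, y down, z forward; pixel columns grow to the right and rows downward; lengths in m; the calibration is good to about 2 mm. A picture is of the moment at which its call begins. There is no depth.
- close_job(): hands the job in; it is judged then, once.
The state is a dict: "clock": time; "joint_pos": joint angles; "qvel": joint speeds; "tau": joint torques, N m; "tool_pos": TCP position; "orientation": TCP orientation; "force": force on the tool from outside, world axes, zero at the start; "moment": the same for the moment, N m; "opening": finger opening in m; "gripper_force": force on a finger pad.
Only numpy, scipy, OpenCV 4.12 (cv2) and the standard library are available. Lean on these libraries where they do the work, as an engineer would, in place of code of your own. Each camera call takes 0.05 s, during which the arm holds its last target. There are 200 camera calls.

## Working session

There is one attempt and no reset: what is moved stays moved. The work goes in short steps, Python scripts to look and compute and a tool call to move; the robot and the scene stay as the last step left them, time stands still between calls to the robot, and variables do not carry over. Pictures are saved under pics/ and viewed, at most 14 in all, crops included, and the job is handed in when it is done.

Besides the shell and the picture viewer there is one more tool, called after "Emit:" by a JSON object that holds its "method" and its "body", one argument or row to a line. play_rows: Moves the arm, as the interface text tells. Its arguments: {"type":"object","properties":{"commands":{"type":"array","items":{"type":"array","items":{"type":"array","items":{"type":"number"}}}}},"required":["commands"]}

```bash
ls; mkdir -p pics
cat > h.py <<'E'
import sys; sys.path.insert(0,'.')
import numpy as np, cv2
from plant import get_obs, snapshot, close_job, hold_point_z
from scipy.spatial.transform import Rotation as R
def att(a):
    a=np.array(a,float)
    return a if a.shape==(3,3) else (R.from_euler('xyz',a,degrees=True).as_matrix() if a.size==3 else R.from_quat(a).as_matrix())
def ray(s,uv,z):
    """world points at height z for pixels uv"""
    p=cv2.undistortPoints(np.array(uv,float).reshape(-1,1,2),np.array(s['camera_matrix']),np.array(s['dist'])).reshape(-1,2)
    d=np.c_[p,np.ones(len(p))]@att(s['attitude']).T; o=np.array(s['origin'])
    return o+d*((np.broadcast_to(z,len(p))-o[2])/d[:,2])[:,None]
def proj(s,P):
    A=att(s['attitude']); r=cv2.Rodrigues(A.T)[0]; t=-A.T@np.array(s['origin'])
    return cv2.projectPoints(np.array(P,float).reshape(-1,1,3),r,t,np.array(s['camera_matrix']),np.array(s['dist']))[0].reshape(-1,2)
def save(s,f): cv2.imwrite(f,cv2.cvtColor(np.ascontiguousarray(s['frame']),cv2.COLOR_RGB2BGR))
E
python3 - <<'E'
from h import *
import pickle
print(hold_point_z, get_obs())
for n in ('scene','side','wrist'):
    s=snapshot(n); save(s,f'pics/{n}0.png'); pickle.dump(s,open(f'{n}0.pkl','wb')); print(n,s['origin'],s['attitude'],s['camera_matrix'])
E
```

```text
pics
0.0188 {'clock': 0.0, 'joint_pos': array([ 1.65072868e+01,  2.05901868e+01,  6.32089140e-01, -1.80516525e-02,
       -7.01372454e+01, -1.65060748e+01]), 'qvel': array([-0.00410745, -0.04827285,  0.03254803, -0.00712204, -0.00403699,
       -0.02017369]), 'tau': array([-8.00930356e-04, -5.82726967e+01,  2.93058443e+01,  6.99745238e+00,
        6.93249181e-03, -2.06530804e-04]), 'tool_pos': array([ 6.74491045e-01, -4.16322578e-05,  2.25630506e-01]), 'orientation': array([ 1.79903764e+02, -1.08205381e-02, -9.00049263e+01]), 'force': array([-0.24764352, -0.07023983, -0.86574764]), 'moment': array([ 0.00231338,  0.02398303, -0.00099588]), 'gripper_force': 0.0, 'opening': 0.08771702129168672}
scene [1.27294711 0.09066587 1.26833221] [-146.52359318   -0.33952191   98.87114989] [[510.77893975   0.         276.78252471]
 [  0.         510.77893975 218.3730443 ]
 [  0.           0.           1.        ]]
side [ 0.23864453 -0.68166045  0.59854251] [-128.43167957    0.53175176  -21.20314162] [[388.25732582   0.         282.54664437]
 [  0.         388.25732582 207.45490449]
 [  0.           0.           1.        ]]
wrist [ 0.67422817 -0.06772256  0.38375418] [ 1.65503055e+02 -6.93310766e-02  1.79966002e+02] [[345.94890253   0.         274.8526495 ]
 [  0.         345.94890253 206.13417287]
 [  0.           0.           1.        ]]
```

View pics/scene0.png

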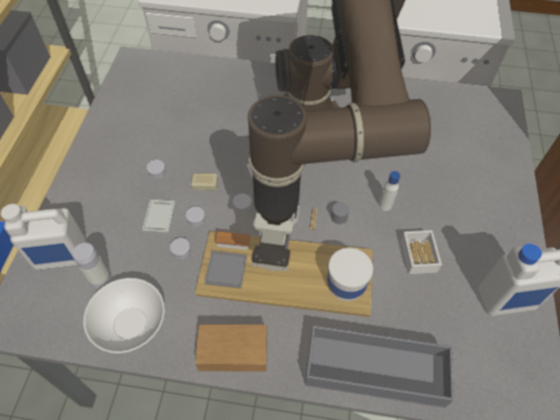

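View pics/side0.png

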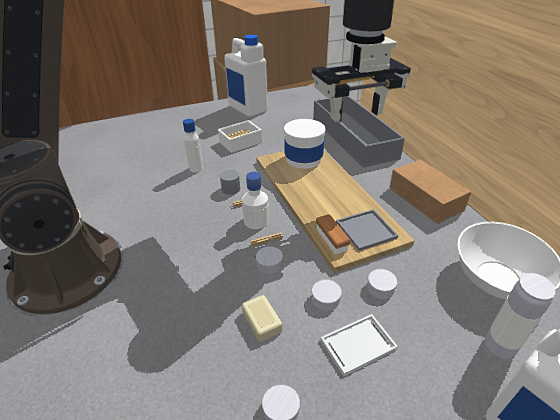

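The scene view shows the tray at (226,269), tub at (349,270), brush at (233,240), soap at (204,181), dish at (159,215) and slim bottle at (391,190). The squat bottle is hidden there, but the side view has it at (255,205). Tin candidates in the side view are (281,403), (326,294), (382,284) and a grey one at (268,262). Cup candidates are (230,181) and (268,262). I'll enlarge to tell them apart.

Run:
```python
from h import *
import pickle
S=pickle.load(open('scene0.pkl','rb'));D=pickle.load(open('side0.pkl','rb'))
a=cv2.resize(D['frame'][150:420,160:430],None,fx=2.2,fy=2.2,interpolation=cv2.INTER_CUBIC)
cv2.imwrite('pics/c1.png',a[...,::-1])
f=lambda s,uv,z:np.round(ray(s,uv,z)[:,:2],3).tolist()
print('scene tins z.026',f(S,[(155,167),(195,215),(180,247),(242,201)],.026))
print('side tins',f(D,[(281,396),(326,288),(382,279),(268,256)],.026))
print('side cup',f(D,[(230,175)],.045),f(D,[(268,254)],.045)); print('scene cup',f(S,[(340,208),(242,201)],.045))
print('slim cap',f(S,[(394,176)],.15),f(D,[(189,123)],.15),'squat',f(D,[(254,177)],.13))
print('soap',f(S,[(204,180)],.028),f(D,[(262,315)],.028),'dish',f(S,[(159,215)],.01),f(D,[(358,344)],.01))
```

```text
scene tins z.026 [[0.33, -0.433], [0.486, -0.267], [0.598, -0.282], [0.415, -0.141]]
side tins [[0.329, -0.428], [0.482, -0.265], [0.593, -0.286], [0.409, -0.145]]
side cup [[0.409, 0.146]] [[0.405, -0.158]]
scene cup [[0.408, 0.149], [0.428, -0.137]]
slim cap [[0.35, 0.283]] [[0.341, 0.268]] squat [[0.429, -0.008]]
soap [[0.357, -0.27]] [[0.35, -0.28]] dish [[0.493, -0.377]] [[0.486, -0.385]]
```

View pics/c1.png

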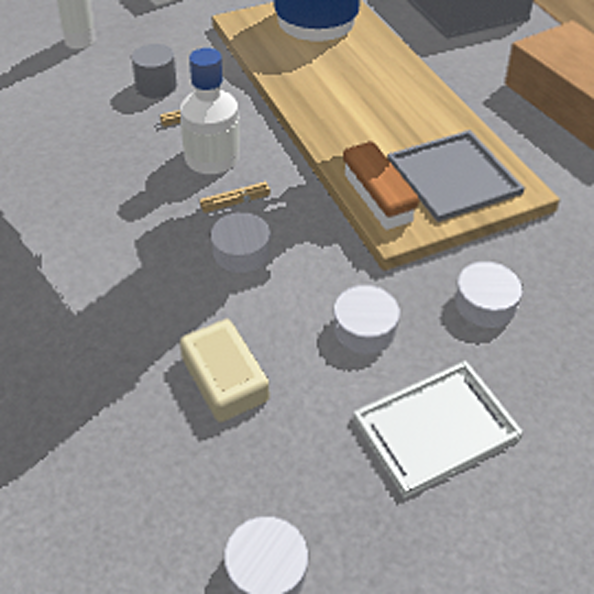

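View pics/wrist0.png

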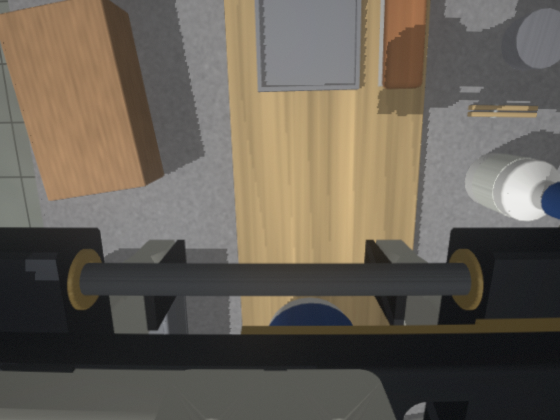

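Tin candidates (side px): shaded (268,262) is at r≈0.44 m, (281,403) at 0.54, (326,294) at 0.55 and (382,284) at 0.66. The crop confirms the shaded one is a flat 56 mm disc of the same shape, so the nearest one is the tin at about (0.412,-0.143). The cup is the taller dark cylinder at (230,181), about (0.409,0.147).

Next I need precise corners in the scene view.

Run:
```python
from h import *
import pickle
S=pickle.load(open('scene0.pkl','rb'))
a=cv2.resize(S['frame'][150:320,130:420],None,fx=2.75,fy=2.75,interpolation=cv2.INTER_CUBIC)
cv2.imwrite('pics/c2.png',a[...,::-1])
```

```text
(no output)
```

View pics/c2.png

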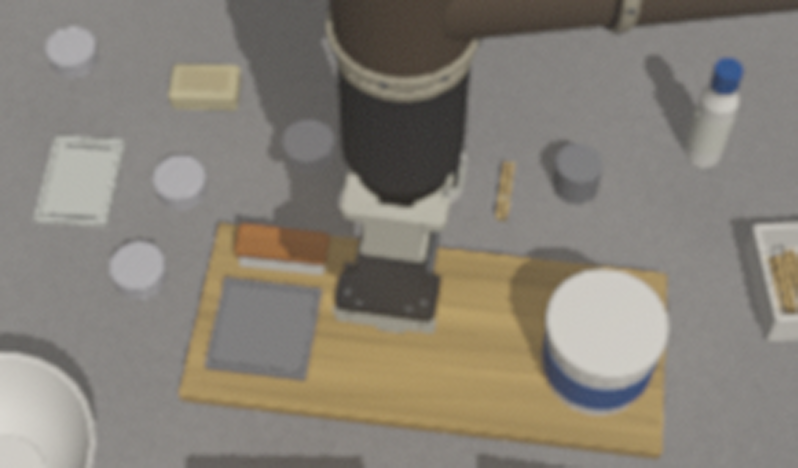

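Run:
```python
from h import *
import pickle
S=pickle.load(open('scene0.pkl','rb'));D=pickle.load(open('side0.pkl','rb'))
s=lambda p,z:ray(S,np.array(p)/2.75+[130,150],z)[:,:2]
d=lambda p,z:ray(D,np.array(p)/2.2+[160,150],z)[:,:2]
def quad(n,P):
    e=P[1]-P[0]+P[2]-P[3]; g=P[2]-P[1]+P[3]-P[0]
    a=lambda v:round(np.degrees(np.arctan2(v[1],v[0])),1)
    print(n,P.mean(0).round(4),'L',np.linalg.norm(e)/2,a(e),np.linalg.norm(g)/2,a(g))
quad('tray S',s([(221,278),(322,286),(304,380),(206,368)],.027)); quad('tray D',d([(389,155),(470,132),(522,188),(440,217)],.027))
quad('board S',s([(220,226),(666,272),(661,447),(181,392)],.018))
quad('dish S',s([(58,136),(124,138),(105,224),(35,221)],.01)); quad('dish D',d([(355,415),(465,363),(521,432),(404,490)],.01))
quad('soap S',s([(173,66),(240,66),(239,98),(170,98)],.028)); quad('soap D',d([(181,347),(227,320),(267,375),(222,403)],.028))
print('tub S',s([(606,325)],.118),'cup',s([(578,161)],.045),d([(154,58)],.045),'slim',s([(728,69)],.15),'squat',d([(207,58)],.13),'tin',s([(308,140)],.026),d([(240,234)],.026))
print('pegs',d([(165,120),(205,203),(268,187)],.01))
```

```text
tray S [ 0.6465 -0.1408] L 0.1000590965369459 92.7 0.10343562705547307 2.9
tray D [ 0.6415 -0.1465] L 0.0971682381825951 1.9 0.0975502640716585 -88.8
board S [0.6198 0.023 ] L 0.4651931180246104 92.1 0.19287172893727178 1.6
dish S [ 0.4929 -0.3756] L 0.07358060940585927 96.6 0.11120414589518714 4.5
dish D [ 0.4884 -0.3823] L 0.10616453808313789 4.9 0.0716819287775537 -84.9
soap S [ 0.3563 -0.2682] L 0.07562972872906555 99.1 0.04496859161512574 10.5
soap D [ 0.3504 -0.2775] L 0.04436268672644122 15.6 0.06419422580475939 -78.5
tub S [[0.64055284 0.1879644 ]] cup [[0.40944342 0.15003251]] [[0.4075498  0.14029298]] slim [[0.34640868 0.28537426]] squat [[ 0.43015608 -0.00567032]] tin [[ 0.41478751 -0.1408055 ]] [[ 0.41069244 -0.14717115]]
pegs [[ 0.39701948  0.06637673]
 [ 0.39750194 -0.07879243]
 [ 0.46441434 -0.08007202]]
```

Emit:
{"method": "play_rows", "body": {
  "commands": [
    [[0, 4, 0, 0, 0, 0, 1], [0, 8, 0, 0, 0, 0, 1], [0, 12, 0, 0, 0, 0, 1], [0, 16, 0, 0, 0, 0, 1], [0, 20, 0, 0, 0, 0, 1], [0.5, 24, 0, 0, 0, 0, 1], [0.5, 24.5, 0, 0, 0, 0, 1], [0.5, 24.5, 0, 0, 0, 0, 1], [0.5, 24.5, 0, 0, 0, 0, 1]]
  ]
}}

```text
clock: 0.9
tool_pos: [0.4302, -0.0049, 0.2272]
orientation: [-179.9, 0.0, -90.0]
force: [0.2, 0.4, 1.5]
opening: 0.0876
gripper_force: 0.0
```

Run:
```python
from h import *
import pickle
W=pickle.load(open('wrist0.pkl','rb'))
print(ray(W,[(258,90),(360,88)],.027)[:,:2], ray(W,[(543,38)],.026)[:,:2])
o=get_obs();print(o['tool_pos'],o['orientation'],o['joint_pos'])
s=snapshot('wrist');save(s,'pics/w1.png');pickle.dump(s,open('w1.pkl','wb'))
s=snapshot('scene');save(s,'pics/s1.png');pickle.dump(s,open('s1.pkl','wb'))
s=snapshot('side');pickle.dump(s,open('d1.pkl','wb'))
```

```text
[[ 0.69035923 -0.09349336]
 [ 0.58993503 -0.09555625]] [[ 0.41180435 -0.14463024]]
[ 0.4301811  -0.0048516   0.22724643] [-1.79895036e+02  4.07054508e-02 -8.99588411e+01] [ 2.58391882e+01 -3.50169053e+00 -2.82421263e+01  9.95388800e-03
 -6.51473466e+01 -2.58022412e+01]
```

View pics/w1.png

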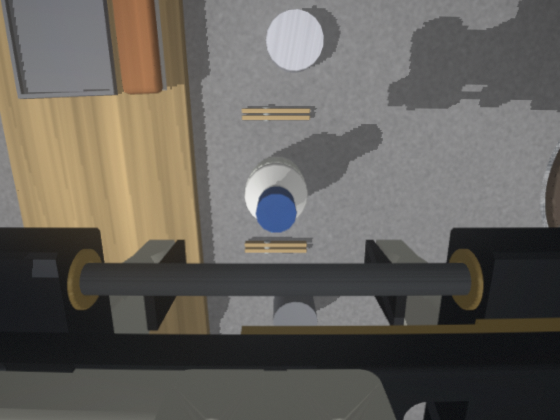

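The squat bottle's cap top is at about (277,212) in the wrist view, with a peg on either side of the bottle at (275,114) and (275,247). The nearest tin is at (295,40).

Run:
```python
from h import *
import pickle
W=pickle.load(open('w1.pkl','rb'));S=pickle.load(open('s1.pkl','rb'));D=pickle.load(open('d1.pkl','rb'))
f=lambda s,p,z:ray(s,p,z)[:,:2].round(4).tolist()
def blue(s,box):
    h=cv2.cvtColor(s['frame'],cv2.COLOR_RGB2HSV);m=((h[...,0]>100)&(h[...,0]<130)&(h[...,1]>150)).astype(np.uint8)
    x0,y0,x1,y1=box;mm=np.zeros_like(m);mm[y0:y1,x0:x1]=m[y0:y1,x0:x1]
    y,x=np.nonzero(mm);return x.min(),x.max(),y.min(),y.max()
b=blue(W,(230,160,320,250));print(b)
print('squat W',f(W,[((b[0]+b[1])/2,b[3]-(b[1]-b[0])/2)],.13),'tin W',f(W,[(295,40)],.026),'tray corner',f(W,[(20,97),(116,94)],.027))
print('slim S',blue(S,(370,150,420,220)),'slim D',blue(D,(170,100,210,150)))
```

```text
(np.int64(278), np.int64(292), np.int64(214), np.int64(230))
squat W [[0.4221, 0.007]] tin W [[0.4108, -0.1444]] tray corner [[0.6882, -0.0937], [0.5887, -0.0952]]
slim S (np.int64(397), np.int64(397), np.int64(174), np.int64(177)) slim D (np.int64(183), np.int64(194), np.int64(119), np.int64(131))
```

View pics/s1.png

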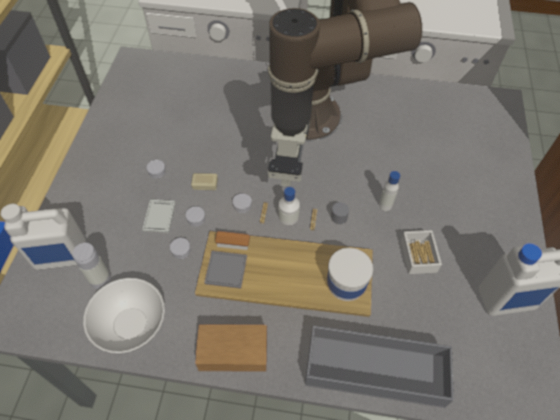

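The scene view is now unblocked: squat bottle cap at (289,191), slim cap at (394,176), cup at (341,212).

```bash
cat >> h.py <<'E'
def blue(s,box):
    f=s['frame'].astype(int);m=(f[...,2]>f[...,0]+35)&(f[...,2]>f[...,1]+20)
    x0,y0,x1,y1=box;mm=np.zeros(m.shape,bool);mm[y0:y1,x0:x1]=m[y0:y1,x0:x1]
    y,x=np.nonzero(mm);return np.array([x.min(),x.max(),y.min(),y.max(),x.mean(),y.mean()]).round(1)
def fitcap(s,b,r,z0,z1,g):
    """fit xy of a vertical cylinder to a blob's box"""
    from scipy.optimize import least_squares
    a=np.linspace(0,2*np.pi,40)
    def res(p):
        P=np.concatenate([np.c_[p[0]+r*np.cos(a),p[1]+r*np.sin(a),0*a+z] for z in (z0,z1)]);q=proj(s,P)
        return np.array([q[:,0].min(),q[:,0].max(),q[:,1].min(),q[:,1].max()])-(b[:4]+[-.0,1,0,1])
    k=least_squares(res,g);return k.x.round(4),k.fun.round(1)
E
python3 - <<'E'
from h import *
import pickle
W=pickle.load(open('w1.pkl','rb'));S=pickle.load(open('s1.pkl','rb'));D=pickle.load(open('d1.pkl','rb'))
for n,s,box,c in (('sqW',W,(230,160,320,250),(.016,.1,.13)),('sqS',S,(275,180,305,215),(.016,.1,.13)),('sqD',D,(230,160,280,195),(.016,.1,.13)),('slS',S,(375,165,420,200),(.015,.122,.15)),('slD',D,(170,100,210,140),(.015,.122,.15))):
    b=blue(s,box);print(n,b,fitcap(s,b,*c,(.43,0) if n[1]=='q' else (.345,.28)))
E
```

```text
sqW [256.  296.  193.  232.  275.7 212.4] (array([0.4286, 0.0024]), array([-0.3,  0.3, -4.1,  3.9]))
sqS [284.  294.  187.  200.  289.3 193.1] (array([0.432 , 0.0022]), array([-0.4,  0.4, -0.8,  0.8]))
sqD [246.  260.  172.  190.  253.3 180.7] (array([ 0.4291, -0.0026]), array([-0.2,  0.2, -0.3,  0.3]))
slS [390.  399.  171.  183.  394.3 176.7] (array([0.3434, 0.2886]), array([-1.4,  1.3, -0.8,  0.8]))
slD [183.  194.  118.  132.  188.7 124.9] (array([0.3417, 0.2825]), array([-0.5,  0.5,  0.1, -0.2]))
```

Emit:
{"method": "play_rows", "body": {
  "commands": [
    [[-0.4, 0, 2, 0, 0, 0, 1], [-0.4, 0, 5, 0, 0, 0, 1], [-0.4, 0, 8, 0, 0, 0, 1], [-0.4, 0, 10.5, 0, 0, 0, 1], [-0.4, 0, 12, 0, 0, 0, 1], [-0.4, 0, 12.8, 0, 0, 0, 1], [-0.4, 0, 12.8, 0, 0, 0, 1], [-0.4, 0, 12.8, 0, 0, 0, 0], [-0.4, 0, 12.8, 0, 0, 0, 0], [-0.4, 0, 12.8, 0, 0, 0, 0], [-0.4, 0, 12.8, 0, 0, 0, 0], [-0.4, 0, 12.8, 0, 0, 0, 0], [-0.4, 0, 12.8, 0, 0, 0, 0], [-0.4, 0, 12.8, 0, 0, 0, 0], [-0.4, 0, 12.8, 0, 0, 0, 0]]
  ]
}}

```text
clock: 2.3
tool_pos: [0.43, -0.001, 0.0987]
orientation: [-180.0, 0.0, -90.0]
force: [0.1, -0.5, 0.8]
opening: 0.0396
gripper_force: 0.0
```

Run:
```python
from h import *
import pickle
o=get_obs();print(o['tool_pos'],o['orientation'],o['opening'])
s=snapshot('wrist');b=blue(s,(200,150,360,300));print(b)
a=np.hstack([s['frame'][150:330,150:400],snapshot('side')['frame'][100:280,150:400]])
cv2.imwrite('pics/g1.png',cv2.resize(a,None,fx=1.6,fy=1.6)[...,::-1])
```

```text
[ 0.43000534 -0.00098011  0.09873572] [-1.79981679e+02  1.10407894e-02 -8.99980675e+01] 0.039618981974883206
[240.  311.  233.  299.  278.5 261.7]
```

View pics/g1.png

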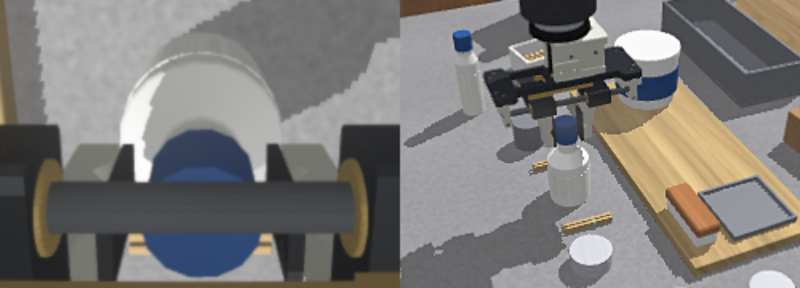

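The fingers are centred on the cap and still closing at 40 mm. I'll let them finish, then lift.

Emit:
{"method": "play_rows", "body": {
  "commands": [
    [[0, 0, 0, 0, 0, 0, 0], [0, 0, 0, 0, 0, 0, 0], [0, 0, 0, 0, 0, 0, 0], [0, 0, 0, 0, 0, 0, 0], [0, 0, -1, 0, 0, 0, 0], [0, 0, -3, 0, 0, 0, 0], [0, 0, -6, 0, 0, 0, 0], [0, 0, -8, 0, 0, 0, 0], [0, 0, -8, 0, 0, 0, 0]]
  ]
}}

```text
clock: 3.15
tool_pos: [0.4322, -0.0004, 0.1822]
orientation: [-179.7, 0.1, -90.0]
force: [1.4, -0.3, -1.9]
opening: 0.0311
gripper_force: 30.0
```

Run:
```python
from h import *
o=get_obs();print(o['tool_pos'],o['orientation'],o['opening'],o['gripper_force'],o['force'])
s=snapshot('wrist');b=blue(s,(200,150,360,300));print(b)
for z in (0,): 
  t=o['tool_pos'][2]-.099
  b2=b.copy(); print(ray(s,[((b[0]+b[1]+1)/2,b[3]+1-(b[1]-b[0]+1)/2)],t+.13))
```

```text
[ 4.32154186e-01 -4.01941663e-04  1.82204287e-01] [-1.79659149e+02  1.00269921e-01 -8.99648462e+01] 0.03106135257574171 29.999745190143585 [ 1.37590174 -0.30508519 -1.93654364]
[239.  311.  235.  299.  276.7 261.4]
[[ 0.43121998 -0.01180831  0.21320429]]
```

Emit:
{"method": "play_rows", "body": {
  "commands": [
    [[1.5, -2, 0, 0, 0, 0, 0], [4, -5.5, 0, 0, 0, 0, 0], [6.5, -9, 0, 0, 0, 0, 0], [9, -12.5, 0, 0, 0, 0, 0], [11.5, -16, 0, 0, 0, 0, 0], [13.2, -19, 0, 0, 0, 0, 0], [14, -20.5, 0, 0, 0, 0, 0], [14.4, -21.3, 0, 0, 0, 0, 0], [14.4, -21.3, 1, 0, 0, 0, 0], [14.4, -21.3, 2.5, 0, 0, 0, 0], [14.4, -21.3, 4, 0, 0, 0, 0], [14.4, -21.3, 4.8, 0, 0, 0, 0], [14.4, -21.3, 5.2, 0, 0, 0, 0], [14.4, -21.3, 5.2, 0, 0, 0, 0], [14.4, -21.3, 5.2, 0, 0, 0, 0]]
  ]
}}

```text
clock: 4.45
tool_pos: [0.6429, -0.1447, 0.1269]
orientation: [-180.0, -0.0, -90.0]
force: [-0.9, -0.2, -3.6]
opening: 0.0315
gripper_force: 30.0
```

Run:
```python
from h import *
o=get_obs();print(o['tool_pos'],o['orientation'],o['opening'],o['force'])
d=snapshot('side');s=snapshot('scene')
a=np.hstack([cv2.resize(d['frame'][130:270,270:430],None,fx=2.4,fy=2.4,interpolation=2),cv2.resize(s['frame'][190:330,180:340],None,fx=2.4,fy=2.4,interpolation=2)])
cv2.imwrite('pics/g2.png',a[...,::-1])
```

```text
[ 0.64287599 -0.14466393  0.12689039] [-1.79990051e+02 -9.18530324e-03 -8.99623729e+01] 0.03146446006561675 [-0.94911854 -0.22851215 -3.64676505]
```

View pics/g2.png

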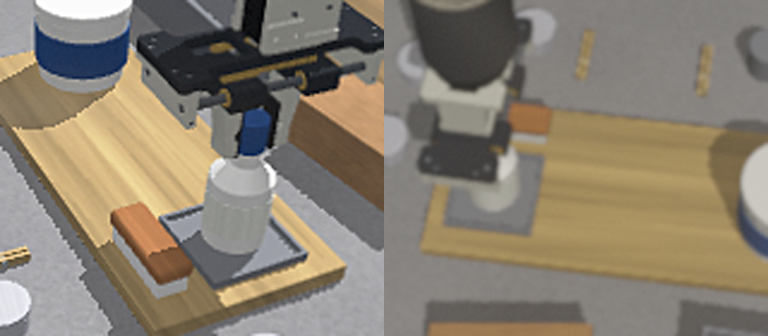

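The bottle hangs centred over the tray, about 5 mm above the floor. I'll lower it, release and rise.

Emit:
{"method": "play_rows", "body": {
  "commands": [
    [[0, 0, 0.2, 0, 0, 0, 0], [0, 0, 0.4, 0, 0, 0, 0], [0, 0, 0.5, 0, 0, 0, 0], [0, 0, 0.5, 0, 0, 0, 0], [0, 0, 0.5, 0, 0, 0, 0]]
  ]
}}

```text
clock: 4.97
tool_pos: [0.6429, -0.1451, 0.1215]
orientation: [180.0, -0.0, -90.0]
force: [-0.1, -0.1, -2.6]
opening: 0.0316
gripper_force: 30.0
```

Emit:
{"method": "play_rows", "body": {
  "commands": [
    [[0, 0, 0, 0, 0, 0, 0.6], [0, 0, 0, 0, 0, 0, 0.7], [0, 0, 0, 0, 0, 0, 0.8], [0, 0, 0, 0, 0, 0, 1], [0, 0, -1, 0, 0, 0, 1], [0, 0, -3, 0, 0, 0, 1], [0, 0, -6, 0, 0, 0, 1], [0, 0, -9, 0, 0, 0, 1], [0, 3, -10, 0, 0, 0, 1], [-1, 7, -10, 0, 0, 0, 1], [-2, 11, -10, 0, 0, 0, 1], [-4, 14, -10, 0, 0, 0, 1], [-7, 16, -10, 0, 0, 0, 1], [-11, 18, -10, 0, 0, 0, 1], [-15, 20, -10, 0, 0, 0, 1], [-19, 22, -10, 0, 0, 0, 1], [-22.5, 23.5, -10, 0, 0, 0, 1], [-26, 23.5, -10, 0, 0, 0, 1], [-26, 23.5, -10, 0, 0, 0, 1], [-26, 23.5, -10, 0, 0, 0, 1]]
  ]
}}

```text
clock: 6.63
tool_pos: [0.4079, 0.1171, 0.2227]
orientation: [-179.9, 0.1, -89.7]
force: [0.1, -1.1, -0.8]
opening: 0.0878
gripper_force: 0.0
```

Run:
```python
from h import *
import pickle
o=get_obs();print(o['tool_pos'],o['orientation'],o['joint_pos'])
w=snapshot('wrist');d=snapshot('side');s=snapshot('scene')
pickle.dump((w,d,s),open('t2.pkl','wb'))
for n,c in (('s',s),('d',d)):
    g=proj(c,[(.643,-.145,.14)])[0].astype(int);bx=(g[0]-18,g[1]-22,g[0]+18,g[1]+22);b=blue(c,bx);print(n,b,fitcap(c,b,.016,.122,.152,(.643,-.145)))
a=np.hstack([w['frame'][60:340,120:420],cv2.resize(s['frame'][190:290,200:300],(280,280))])
cv2.imwrite('pics/w2.png',cv2.resize(a,None,fx=1.35,fy=1.35)[...,::-1])
```

```text
[0.40787441 0.11707613 0.22273076] [-1.79906025e+02  6.68493625e-02 -8.97294421e+01] [ 4.29015270e+01 -3.94338318e+00 -2.92611646e+01  1.60154394e-02
 -6.45678040e+01 -4.26378873e+01]
s [216.  227.  241.  254.  221.9 247.2] (array([ 0.6445, -0.1422]), array([-0.8,  0.8, -1.4,  1.4]))
d [365.  381.  177.  197.  373.2 186.5] (array([ 0.6416, -0.1456]), array([-0.4,  0.3, -0. , -0. ]))
```

View pics/w2.png

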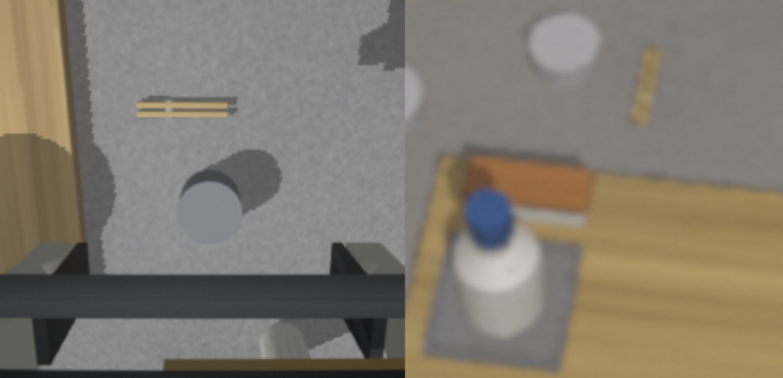

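The squat bottle stands in the middle of the tray, within 2 mm in both cameras. The cup's top disc is at about (275.5,217) in the wrist view.

Run:
```python
from h import *
import pickle
w,d,s=pickle.load(open('t2.pkl','rb'))
print(ray(w,[(275.5,217)],.045)); o=w['frame'][195:240,240:312].astype(int)
g=w['frame'].astype(int); print(g[217,245:310:2].mean(-1).astype(int)); print(g[185:250:2,275].mean(-1).astype(int))
```

```text
[[0.40690975 0.14778798 0.045     ]]
[145 147 146 137 135 136 136 135 135 136 136 137 137 137 136 136 135 137
 136 136 137 137 136 136 137 138 137 114  99 120 145 147 144]
[ 90  70  69  71  75 132 137 136 136 135 136 136 137 137 136 136 136 136
 136 135 136 135 137 136 136 136 135 135 142 148 142 137 140]
```

Emit:
{"method": "play_rows", "body": {
  "commands": [
    [[-1.5, 0, 3, 0, 0, 0, 1], [-3.1, 0, 6.5, 0, 0, 0, 1], [-3.1, 0, 10, 0, 0, 0, 1], [-3.1, 0, 13.5, 0, 0, 0, 1], [-3.1, 0, 17, 0, 0, 0, 1], [-3.1, 0, 19.5, 0, 0, 0, 1], [-3.1, 0, 21, 0, 0, 0, 1], [-3.1, 0, 21, 0, 0, 0, 1], [-3.1, 0, 21, 0, 0, 0, 0.3], [-3.1, 0, 21, 0, 0, 0, 0], [-3.1, 0, 21, 0, 0, 0, 0], [-3.1, 0, 21, 0, 0, 0, 0], [-3.1, 0, 21, 0, 0, 0, 0], [-3.1, 0, 21, 0, 0, 0, 0], [-3.1, 0, 21, 0, 0, 0, 0], [-3.1, 0, 21, 0, 0, 0, 0], [-3.1, 0, 21, 0, 0, 0, 0]]
  ]
}}

```text
clock: 8.2
tool_pos: [0.4082, 0.1463, 0.0121]
orientation: [-180.0, 0.0, -90.0]
force: [-1.3, -0.3, 7.3]
opening: 0.0497
gripper_force: 30.0
```

Run:
```python
from h import *
o=get_obs();print(o['tool_pos'],o['orientation'],o['opening'],o['gripper_force'],o['force'])
```

```text
[0.40824694 0.14628947 0.01212675] [-1.79960127e+02  2.85552504e-02 -8.99777190e+01] 0.049701888499887326 30.001576328650117 [-1.25460308 -0.30999831  7.25808408]
```

Emit:
{"method": "play_rows", "body": {
  "commands": [
    [[0, 0, -2, 0, 0, 0, 0], [0, 0, -5, 0, 0, 0, 0], [0, 0, -9, 0, 0, 0, 0], [1, -1, -13, 0, 0, 0, 0], [3, -3, -16, 0, 0, 0, 0], [6, -5, -18, 0, 0, 0, 0], [9, -7.3, -19, 0, 0, 0, 0], [12, -9.6, -19, 0, 0, 0, 0], [15, -12, -19, 0, 0, 0, 0], [18, -14.4, -19, 0, 0, 0, 0], [21, -16.8, -19, 0, 0, 0, 0], [24, -19.2, -19, 0, 0, 0, 0], [27, -21.6, -19, 0, 0, 0, 0], [28.6, -23, -19, 0, 0, 0, 0], [29.3, -23.5, -19, 0, 0, 0, 0], [29.3, -23.5, -19, 0, 0, 0, 0], [29.3, -23.5, -19, 0, 0, 0, 0]]
  ]
}}

```text
clock: 9.62
tool_pos: [0.6424, -0.147, 0.2008]
orientation: [179.9, 0.0, -90.0]
force: [-0.5, 0.8, 0.7]
opening: 0.0499
gripper_force: 30.0
```

Run:
```python
from h import *
o=get_obs();print(o['tool_pos'],o['orientation'],o['opening'],o['gripper_force'],o['force'])
d=snapshot('side');s=snapshot('scene')
a=np.hstack([cv2.resize(d['frame'][120:260,300:440],None,fx=2.8,fy=2.8,interpolation=2),cv2.resize(s['frame'][190:330,160:300],None,fx=2.8,fy=2.8,interpolation=2)])
cv2.imwrite('pics/g3.png',a[...,::-1])
```

```text
[ 0.64238831 -0.14698895  0.20081487] [ 1.79919015e+02  1.46882310e-02 -9.00455854e+01] 0.04988792026022331 29.999919114634395 [-0.46117261  0.75022889  0.69289041]
```

View pics/g3.png

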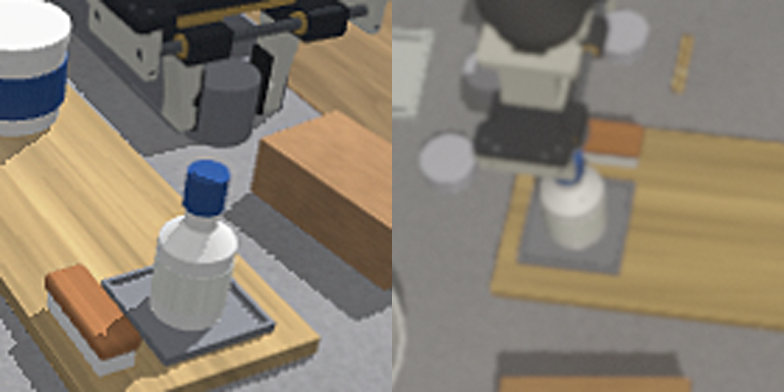

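Run:
```python
from h import *
d=snapshot('side')
print(proj(d,[(.6416,-.1456,.2115),(.6416,-.1456,.137),(.6446,-.1456,.2115),(.6416,-.1426,.2115)]), 'seen cup', (300+230/2.8,120+103/2.8),'cap',(300+208/2.8,120+188/2.8))
```

```text
[[378.50652567 156.01120413]
 [373.39122988 187.42561604]
 [379.82979291 155.71775449]
 [377.66885307 155.26682575]] seen cup (382.14285714285717, 156.78571428571428) cap (374.2857142857143, 187.14285714285717)
```

Run:
```python
from h import *
d=snapshot('side');w=snapshot('wrist');s=snapshot('scene')
a=np.hstack([cv2.resize(d['frame'][130:210,340:420],(480,480),interpolation=0),cv2.resize(w['frame'][180:340,220:320],(300,480),interpolation=0)])
cv2.imwrite('pics/g4.png',a[...,::-1])
for z in (.2345,): print(proj(w,[(.6424,-.147+t,z) for t in (-.025,0,.025)]))
```

```text
[[273.98353133 229.34787533]
 [273.97366462 288.66571521]
 [273.96630429 342.40221903]]
```

View pics/g4.png

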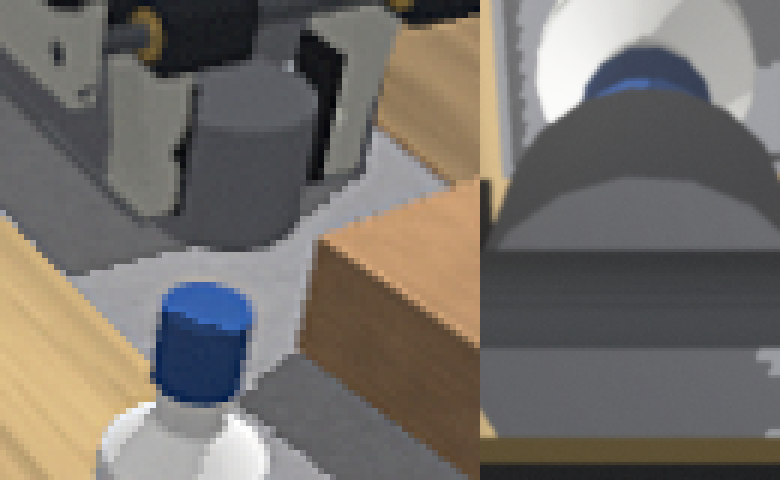

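Run:
```python
from h import *
from scipy.optimize import least_squares
d=snapshot('side');w=snapshot('wrist');o=get_obs();t=o['tool_pos'][2];zr=t-.012
print('cup W: rim,top', [ray(w,[(274,r)],z)[0,1]+.025 for r,z in((209,zr),(239.3,zr+.045))],'bottle W', [ray(w,[(275.3,r)],z)[0,1]+.016 for r,z in((195,.122),(206.7,.152))], ray(w,[(275.3,195)],.122)[0,0])
def sidefit(obs,r,z0,z1,g):
    a=np.linspace(0,2*np.pi,72)
    def res(p):
        T,B=[proj(d,np.c_[p[0]+r*np.cos(a),p[1]+r*np.sin(a),0*a+z]) for z in(z0,z1)]
        return np.array([T[:,0].min(),T[:,0].max(),B[:,0].min(),B[:,0].max(),B[:,1].max()])-obs
    k=least_squares(res,g);return k.x,k.fun.round(1)
print('cup D',sidefit([371.2,393,370.3,390,171.7],.025,zr+.045,zr,(.64,-.145)))
print('cap D',sidefit([367.2,382,365.5,381,197.3],.016,.152,.122,(.64,-.145)))
```

```text
cup W: rim,top [np.float64(-0.14342455229927756), np.float64(-0.14345001343519734)] bottle W [np.float64(-0.14443665537330463), np.float64(-0.14372721338574634)] 0.6421156720599707
cup D (array([ 0.64850227, -0.14353233]), array([-1.7,  3. , -3.6,  2.2, -0.5]))
cap D (array([ 0.64386305, -0.14389671]), array([-0.2,  0.9, -0.3, -0.3, -0. ]))
```

The wrist view puts the cup and cap within 1 mm in y. In the side view the finger hides the cup's left edge, and the right edge gives a matching x. I'll lower it.

Emit:
{"method": "play_rows", "body": {
  "commands": [
    [[0, 0, 1.5, 0, 0, 0, 0], [0, 0, 3, 0, 0, 0, 0], [0, 0, 4.5, 0, 0, 0, 0], [0, 0, 5.5, 0, 0, 0, 0], [0, 0, 6.3, 0, 0, 0, 0], [0, 0, 7, 0, 0, 0, 0], [0, 0, 7.5, 0, 0, 0, 0], [0, 0, 7.5, 0, 0, 0, 0], [0, 0, 7.5, 0, 0, 0, 0]]
  ]
}}

```text
clock: 10.77
tool_pos: [0.6431, -0.1471, 0.1268]
orientation: [-180.0, -0.0, -90.0]
force: [-0.3, -0.4, 0.3]
opening: 0.0493
gripper_force: 30.0
```

Emit:
{"method": "play_rows", "body": {
  "commands": [
    [[0, 0, 0.15, 0, 0, 0, 0], [0, 0, 0.3, 0, 0, 0, 0], [0, 0, 0.35, 0, 0, 0, 0], [0, 0, 0.35, 0, 0, 0, 0], [0, 0, 0.35, 0, 0, 0, 0]]
  ]
}}

```text
clock: 11.18
tool_pos: [0.6431, -0.147, 0.1233]
orientation: [-180.0, -0.0, -90.0]
force: [0.3, 0.1, -0.6]
opening: 0.0498
gripper_force: 30.0
```

Emit:
{"method": "play_rows", "body": {
  "commands": [
    [[0, 0, 0, 0, 0, 0, 0.7], [0, 0, 0, 0, 0, 0, 0.8], [0, 0, 0, 0, 0, 0, 0.9], [0, 0, 0, 0, 0, 0, 1], [0, 0, -0.5, 0, 0, 0, 1], [0, 0, -2, 0, 0, 0, 1], [0, 0, -5, 0, 0, 0, 1], [0, 0, -8, 0, 0, 0, 1], [-1, 1, -10, 0, 0, 0, 1], [-4, 3, -10, 0, 0, 0, 1], [-7, 5.5, -10, 0, 0, 0, 1], [-10, 8, -10, 0, 0, 0, 1], [-13, 10.5, -10, 0, 0, 0, 1], [-16, 13, -10, 0, 0, 0, 1], [-19, 15.5, -10, 0, 0, 0, 1], [-22, 18, -10, 0, 0, 0, 1], [-25, 20.5, -10, 0, 0, 0, 1], [-28, 23, -10, 0, 0, 0, 1], [-31, 25.5, -10, 0, 0, 0, 1], [-34, 27.5, -10, 0, 0, 0, 1]]
  ]
}}

```text
clock: 12.85
tool_pos: [0.3662, 0.1938, 0.2239]
orientation: [-179.9, 0.1, -90.0]
force: [1.6, 1.3, -0.4]
opening: 0.0879
gripper_force: 0.0
```

Emit:
{"method": "play_rows", "body": {
  "commands": [
    [[-3, 1, 0, 0, 0, 0, 1], [-5, 2, 0, 0, 0, 0, 1], [-5.5, 2.3, 0, 0, 0, 0, 1], [-5.5, 2.3, 0, 0, 0, 0, 1], [-5.5, 2.3, 0, 0, 0, 0, 1]]
  ]
}}

```text
clock: 13.27
tool_pos: [0.3449, 0.2478, 0.2232]
orientation: [-180.0, -0.0, -89.9]
force: [0.7, -0.7, 0.2]
opening: 0.0874
gripper_force: 0.0
```

Run:
```python
from h import *
import pickle
o=get_obs();print(o['tool_pos'],o['orientation'],o['joint_pos'])
w=snapshot('wrist');d=snapshot('side');s=snapshot('scene');pickle.dump((w,d,s),open('t3.pkl','wb'))
print(blue(w,(180,120,380,260)))
a=np.hstack([w['frame'][60:340,130:410],cv2.resize(d['frame'][120:260,300:440],(280,280),interpolation=2),cv2.resize(s['frame'][190:330,180:320],(280,280),interpolation=2)])
cv2.imwrite('pics/w3.png',cv2.resize(a,None,fx=.95,fy=.95)[...,::-1])
```

```text
[0.34487536 0.24780081 0.22323553] [-1.79998917e+02 -2.58810641e-04 -8.99396177e+01] [ 6.25484747e+01 -3.85230513e+00 -2.91037441e+01  1.19435838e-03
 -6.47482902e+01 -6.24886019e+01]
[260.  298.  241.  259.  277.8 252.6]
```

View pics/w3.png

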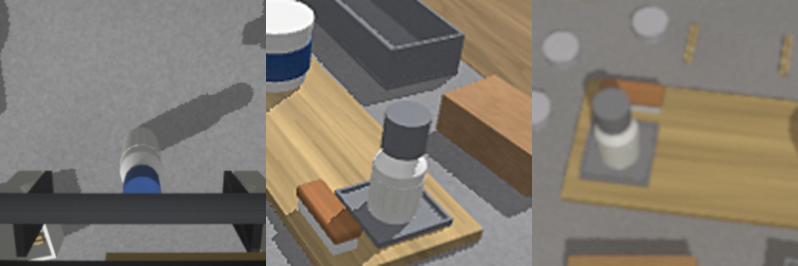

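The cup sits over the squat bottle's cap. The slim bottle's cap is partly hidden by the rod, with its top edge at (279,241).

Run:
```python
from h import *
import pickle
w,d,s=pickle.load(open('t3.pkl','rb'))
print(ray(w,[(279.5,241)],.122), ray(w,[(279.5,250)],.15))
print(fitcap(d,blue(d,(170,100,210,140)),.015,.122,.15,(.345,.28)))
for r in range(190,250,4): print(r, w['frame'][r,279])
```

```text
[[0.3407113  0.27581037 0.122     ]] [[0.34108027 0.27229869 0.15      ]]
(array([0.3417, 0.2825]), array([-0.5,  0.5,  0.1, -0.2]))
190 [112 112 113]
194 [103 103 102]
198 [109 110 107]
202 [109 111 107]
206 [109 111 107]
210 [109 110 107]
214 [111 112 110]
218 [112 112 110]
222 [128 128 127]
226 [126 125 124]
230 [118 119 118]
234 [46 54 71]
238 [42 51 70]
242 [40 49 70]
246 [ 54  79 125]
```

Emit:
{"method": "play_rows", "body": {
  "commands": [
    [[-2, 0.3, 0, 0, 0, 0, 1], [-3.6, 0.3, 0, 0, 0, 0, 1], [-3.6, 0.3, 3, 0, 0, 0, 1], [-3.6, 0.3, 6, 0, 0, 0, 1], [-3.6, 0.3, 8.5, 0, 0, 0, 1], [-3.6, 0.3, 10, 0, 0, 0, 1], [-3.6, 0.3, 10.5, 0, 0, 0, 1], [-3.6, 0.3, 10.5, 0, 0, 0, 1], [-3.6, 0.3, 10.5, 0, 0, 0, 0.3], [-3.6, 0.3, 10.5, 0, 0, 0, 0], [-3.6, 0.3, 10.5, 0, 0, 0, 0], [-3.6, 0.3, 10.5, 0, 0, 0, 0], [-3.6, 0.3, 10.5, 0, 0, 0, 0], [-3.6, 0.3, 10.5, 0, 0, 0, 0], [-3.6, 0.3, 10.5, 0, 0, 0, 0], [-3.6, 0.3, 10.5, 0, 0, 0, 0], [-3.6, 0.3, 10.5, 0, 0, 0, 0], [-3.6, 0.3, 10.5, 0, 0, 0, 0], [-3.6, 0.3, 10.5, 0, 0, 0, 0], [-3.6, 0.3, 10.5, 0, 0, 0, 0]]
  ]
}}

```text
clock: 15.08
tool_pos: [0.3419, 0.284, 0.1181]
orientation: [180.0, -0.0, -90.0]
force: [-0.8, -0.4, 0.6]
opening: 0.0294
gripper_force: 30.0
```

Run:
```python
from h import *
import pickle
o=get_obs();print(o['tool_pos'],o['orientation'],o['opening'],o['gripper_force'])
w=snapshot('wrist');d=snapshot('side')
print(blue(w,(180,150,380,262))); f=w['frame']; print([tuple(f[r,275]) for r in range(200,262,6)])
# board frame refs
W0=pickle.load(open('wrist0.pkl','rb'));S=pickle.load(open('s1.pkl','rb'));D=pickle.load(open('side0.pkl','rb'))
# tub blue band / white top columns in side & scene
for n,c in(('S',S),('D',D)):
    for x,y,z in((.638,.186,.118),):
        a=np.linspace(0,6.28,60);q=proj(c,np.c_[x+.056*np.cos(a),y+.056*np.sin(a),0*a+z]);print(n,q.min(0),q.max(0))
        b=blue(c,tuple(int(v) for v in (q[:,0].min()-12,q[:,1].min()-10,q[:,0].max()+12,q[:,1].max()+40)));print(b)
        g=c['frame'];r=int(q[:,1].mean());print(r,[int(v) for v in np.nonzero(g[r,int(q[:,0].min())-12:int(q[:,0].max())+12].min(-1)>165)[0][[0,-1]]+int(q[:,0].min())-12])
```

```text
[0.34194999 0.28400386 0.11806698] [ 1.79996888e+02 -3.52910512e-04 -9.00004575e+01] 0.029445461835759135 30.000124275684357
[245.  305.  235.  261.  275.4 250.1]
[(np.uint8(148), np.uint8(149), np.uint8(144)), (np.uint8(136), np.uint8(136), np.uint8(135)), (np.uint8(146), np.uint8(146), np.uint8(144)), (np.uint8(147), np.uint8(147), np.uint8(145)), (np.uint8(147), np.uint8(146), np.uint8(145)), (np.uint8(139), np.uint8(139), np.uint8(137)), (np.uint8(47), np.uint8(60), np.uint8(84)), (np.uint8(46), np.uint8(59), np.uint8(83)), (np.uint8(45), np.uint8(57), np.uint8(83)), (np.uint8(44), np.uint8(58), np.uint8(86)), (np.uint8(51), np.uint8(75), np.uint8(118))]
S [327.62535691 248.11298307] [371.77680516 287.1754156 ]
[338.  364.  288.  297.  350.  293.6]
267 [330, 372]
D [285.12524518 118.23825465] [326.62562757 137.17144063]
[284.  323.  139.  162.  303.6 153. ]
127 [284, 324]
```

Run:
```python
from h import *
import pickle
w=snapshot('wrist');print('slim in hand',ray(w,[(275,234.5)],.122)[0,:2]+[0,.015])
_,D,S=pickle.load(open('t2.pkl','rb'))
def edge(c,cols,first,z):
    f=c['frame'].astype(int);m=(f[...,0]-f[...,2]>45)&(f[...,0]>110)
    P=[]
    for u in cols:
        r=np.nonzero(m[cols[u][0]:cols[u][1],u])[0]
        if len(r):P.append((u+.0,cols[u][0]+(r[0] if first else r[-1]+1)-.5))
    X=ray(c,P,z)[:,:2]
    for _ in range(3):
        p=np.polyfit(X[:,1],X[:,0],1);e=X[:,0]-np.polyval(p,X[:,1]);X=X[abs(e)<max(.002,1.5*e.std())]
    return p[0],np.degrees(np.arctan(-p[0])).round(2),np.polyval(p,.02).round(4),e.std().round(4),len(X),X[:,1].min().round(3),X[:,1].max().round(3)
# scene: front edge
q=proj(S,[(.52,-.08,.018),(.52,.25,.018)]).round();print(q)
print('S front',edge(S,{u:(225,262) for u in range(255,370)},True,.018))
# side: rear edge
q=proj(D,[(.72,-.2,.018),(.72,.1,.018)]).round();print(q)
u0,u1=int(q[1,0]),int(q[0,0])
print('D rear',edge(D,{u:(int(np.interp(u,[u0,u1],[q[1,1],q[0,1]])-12),int(np.interp(u,[u0,u1],[q[1,1],q[0,1]])+12)) for u in range(u0,u1)},True,.018))
W0=pickle.load(open('w1.pkl','rb'))
f=W0['frame'].astype(int);m=(f[...,0]-f[...,2]>45)
P=[(np.nonzero(m[r,:230])[0][-1]+.5,r) for r in range(110,225,3)]
X=ray(W0,P,.018)[:,:2];p=np.polyfit(X[:,1],X[:,0],1);print('W front',np.degrees(np.arctan(-p[0])),np.polyval(p,.02),X[:,0].min(),X[:,1].min(),X[:,1].max())
```

```text
slim in hand [0.34139828 0.28491589]
[[256. 235.]
 [371. 250.]]
S front (np.float64(-0.026645538593391783), np.float64(1.53), np.float64(0.5219), np.float64(0.0011), 76, np.float64(-0.082), np.float64(0.244))
[[410. 237.]
 [345. 168.]]
D rear (np.float64(-0.02562425053271739), np.float64(1.47), np.float64(0.7174), np.float64(0.0008), 46, np.float64(-0.192), np.float64(0.09))
W front 1.5966196397949695 0.5185386874312401 0.5174253058563426 -0.07945487315695277 0.043231626343740684
```

Emit:
{"method": "play_rows", "body": {
  "commands": [
    [[0, 0, -2, 0, 0, 0, 0], [0, 0, -5, 0, 0, 0, 0], [0, 0, -8, 0, 0, 0, 0], [2, -2, -9, 0, 0, 0, 0], [4.5, -4.8, -9, 0, 0, 0, 0], [7, -7.8, -9, 0, 0, 0, 0], [9.5, -10.7, -9, 0, 0, 0, 0], [12, -13.6, -9, 0, 0, 0, 0], [14.5, -16.4, -9, 0, 0, 0, 0], [17, -19.2, -9, 0, 0, 0, 0], [19.5, -22, -9, 0, 0, 0, 0], [22, -24.8, -9, 0, 0, 0, 0], [24.5, -27.5, -9, 0, 0, 0, 0], [25.8, -29, -9, 0, 0, 0, 0], [26.4, -29.6, -9, 0, 0, 0, 0], [26.4, -29.6, -7, 0, 0, 0, 0], [26.4, -29.6, -4.5, 0, 0, 0, 0], [26.4, -29.6, -2.8, 0, 0, 0, 0], [26.4, -29.6, -2.3, 0, 0, 0, 0], [26.4, -29.6, -2.3, 0, 0, 0, 0]]
  ]
}}

```text
clock: 16.9
tool_pos: [0.6366, 0.02, 0.1392]
orientation: [179.8, -0.1, -90.0]
force: [-0.6, 0.6, -2.5]
opening: 0.0292
gripper_force: 30.0
```

Emit:
{"method": "play_rows", "body": {
  "commands": [
    [[0, 0, 0.1, 0, 0, 0, 0], [0, 0, 0.2, 0, 0, 0, 0], [0, 0, 0.2, 0, 0, 0, 0], [0, 0, 0.2, 0, 0, 0, 0]]
  ]
}}

```text
clock: 17.23
tool_pos: [0.6384, 0.0203, 0.1402]
orientation: [-179.9, 0.0, -90.0]
force: [-0.5, -0.1, -2.8]
opening: 0.0296
gripper_force: 30.0
```

Run:
```python
from h import *
o=get_obs();print(o['tool_pos'],o['orientation'],o['opening'],o['gripper_force'],o['force'])
w=snapshot('wrist')
b=blue(w,(180,150,380,262));t=o['tool_pos'][2];print(b);print(ray(w,[(275,b[2]-.5)],t+.004)[0,:2]+[0,.015])
```

```text
[0.63840839 0.02025154 0.14015183] [-1.79909714e+02  2.59472386e-02 -8.99865482e+01] 0.02963159654680659 29.99977469444275 [-0.51147052 -0.0642379  -2.80644589]
[252.  305.  251.  261.  277.3 258.2]
[0.63786247 0.02917808]
```

Emit:
{"method": "play_rows", "body": {
  "commands": [
    [[0.05, 0, 0.2, 0, 0, 0, 0], [0.05, 0, 0.35, 0, 0, 0, 0], [0.05, 0, 0.4, 0, 0, 0, 0], [0.05, 0, 0.4, 0, 0, 0, 0], [0.05, 0, 0.4, 0, 0, 0, 0], [0.05, 0, 0.4, 0, 0, 0, 0]]
  ]
}}

```text
clock: 17.78
tool_pos: [0.6384, 0.0194, 0.1361]
orientation: [-179.9, -0.0, -90.0]
force: [-2.5, -0.2, 5.6]
opening: 0.0297
gripper_force: 30.0
```

Emit:
{"method": "play_rows", "body": {
  "commands": [
    [[0, 0, 0, 0, 0, 0, 0.5], [0, 0, 0, 0, 0, 0, 0.7], [0, 0, 0, 0, 0, 0, 0.9], [0, 0, 0, 0, 0, 0, 1], [0, 0, -0.5, 0, 0, 0, 1], [0, 0, -2, 0, 0, 0, 1], [0, 0, -5, 0, 0, 0, 1], [0, 0, -8, 0, 0, 0, 1], [0.5, 1, -9, 0, 0, 0, 1], [2, 4, -9, 0, 0, 0, 1], [4, 7.5, -9, 0, 0, 0, 1], [6, 11, -9, 0, 0, 0, 1], [8, 14.5, -9, 0, 0, 0, 1], [10, 18, -9, 0, 0, 0, 1], [12, 21, -9, 0, 0, 0, 1], [13, 22.6, -9, 0, 0, 0, 1], [13, 22.6, -9, 0, 0, 0, 1], [13, 22.6, -9, 0, 0, 0, 1]]
  ]
}}

```text
clock: 19.28
tool_pos: [0.4118, -0.111, 0.226]
orientation: [-179.9, 0.0, -90.1]
force: [0.6, -0.2, 0.5]
opening: 0.0874
gripper_force: 0.0
```

Run:
```python
from h import *
import pickle
o=get_obs();print(o['tool_pos'],o['orientation'])
w=snapshot('wrist');d=snapshot('side');s=snapshot('scene');pickle.dump((w,d,s),open('t4.pkl','wb'))
for n,c in (('s',s),('d',d)):
    g=proj(c,[(.638,.0205,.154)])[0].astype(int);b=blue(c,(g[0]-18,g[1]-22,g[0]+18,g[1]+22));print(n,b,fitcap(c,b,.015,.14,.168,(.638,.02)))
g=cv2.GaussianBlur(cv2.cvtColor(w['frame'],cv2.COLOR_RGB2GRAY),(5,5),0)
p=proj(w,[(.412,-.1445,.026)])[0];print(p)
c=cv2.HoughCircles(g[:240],cv2.HOUGH_GRADIENT,1,60,param1=80,param2=15,minRadius=22,maxRadius=45);print(c)
for k in (c[0] if c is not None else []): print(ray(w,[k[:2]],.026)[0,:2])
```

```text
[ 0.41175409 -0.11098303  0.22598942] [-1.79864056e+02  1.76642237e-02 -9.00511769e+01]
s [281.  290.  245.  257.  285.9 250.8] (array([0.6386, 0.0216]), array([-1.1,  1.1, -1.5,  1.5]))
d [317.  342.  135.  159.  330.3 145.5] (array([0.6176, 0.0065]), array([ 6.1, -6. ,  4.2, -3.5]))
[274.59389291 151.03903561]
[[[275.5 150.5  27.1]
  [ 47.5 157.5  36.5]
  [202.5  16.5  29.3]
  [ 84.5   2.5  28.6]]]
[ 0.41106845 -0.1450491 ]
[ 0.65041047 -0.13894822]
[ 0.48004918 -0.27153907]
[ 0.59205924 -0.28566458]
```

Run:
```python
from h import *
import pickle
w,d,s=pickle.load(open('t4.pkl','rb'))
a=np.linspace(0,6.28,80)
q=[proj(d,np.c_[.638+.015*np.cos(a),.0205+.015*np.sin(a),0*a+z]) for z in(.168,.14)];print([ (k.min(0).round(1),k.max(0).round(1)) for k in q])
f=d['frame'].astype(int);m=(f[...,2]>f[...,0]+35)&(f[...,2]>f[...,1]+20)
for r in range(128,166,2): print(r,np.nonzero(m[r,300:360])[0]+300 if m[r,300:360].any() else '')
```

```text
[(array([329., 135.]), array([342.1, 141.2])), (array([328.3, 145.5]), array([341.1, 151.9]))]
128 
130 
132 
134 
136 [331 332 333 334 335 336 337 338 339]
138 [330 331 332 333 334 335 336 337 338 339 340 341 342]
140 [323 330 331 332 333 334 335 336 337 338 339 340 341]
142 [322 323 329 330 331 332 333 334 335 336 337 338 339 340 341]
144 [321 322 323 329 330 331 332 333 334 335 336 337 338 339 340 341]
146 [317 318 319 320 321 322 323 329 330 331 332 333 334 335 336 337 338 339
 340 341]
148 [300 301 302 303 304 305 306 307 308 309 310 311 312 313 314 315 316 317
 318 319 320 321 322 323 329 330 331 332 333 334 335 336 337 338 339 340
 341]
150 [300 301 302 303 304 305 306 307 308 309 310 311 312 313 314 315 316 317
 318 319 320 321 322 330 331 332 333 334 335 336 337 338 339 340]
152 [300 301 302 303 304 305 306 307 308 309 310 311 312 313 314 315 316 317
 318 319 320 321 322]
154 [300 301 302 303 304 305 306 307 308 309 310 311 312 313 314 315 316 317
 318 319 320 321 322]
156 [300 301 302 303 304 305 306 307 308 309 310 311 312 313 314 315 316 317
 318 319 320 321]
158 [300 301 302 303 304 305 306 307 308 309 310 311 312 313 314 315 316 317
 318 319]
160 [300 301 302 303 304 305 306 307 308 309 310 311 312 313 314 315 316]
162 [300 301 302 303 304 305 306 307 308 309]
164
```

Emit:
{"method": "play_rows", "body": {
  "commands": [
    [[2, 0, 3, 0, 0, 0, 1], [3.4, 0.05, 6.5, 0, 0, 0, 1], [3.4, 0.05, 10, 0, 0, 0, 1], [3.4, 0.05, 13.5, 0, 0, 0, 1], [3.4, 0.05, 17, 0, 0, 0, 1], [3.4, 0.05, 19.5, 0, 0, 0, 1], [3.4, 0.05, 21.3, 0, 0, 0, 1], [3.4, 0.05, 22, 0, 0, 0, 1], [3.4, 0.05, 22, 0, 0, 0, 1], [3.4, 0.05, 22, 0, 0, 0, 0.4], [3.4, 0.05, 22, 0, 0, 0, 0], [3.4, 0.05, 22, 0, 0, 0, 0], [3.4, 0.05, 22, 0, 0, 0, 0], [3.4, 0.05, 22, 0, 0, 0, 0], [3.4, 0.05, 22, 0, 0, 0, 0], [3.4, 0.05, 22, 0, 0, 0, 0], [3.4, 0.05, 22, 0, 0, 0, 0], [3.4, 0.05, 22, 0, 0, 0, 0]]
  ]
}}

```text
clock: 20.93
tool_pos: [0.4119, -0.1445, 0.0057]
orientation: [-179.9, 0.0, -90.0]
force: [-2.8, 1.5, 8.9]
opening: 0.0547
gripper_force: 30.0
```

Emit:
{"method": "play_rows", "body": {
  "commands": [
    [[0, 0, -2, 0, 0, 0, 0], [0, 0, -5, 0, 0, 7, 0], [0, 0, -8, 0, 0, 14, 0], [-1, 0, -8, 0, 0, 21, 0], [-2, 0, -8, 0, 0, 28, 0], [-3, 0, -8, 0, 0, 35, 0], [-4.5, -0.5, -8, 0, 0, 42, 0], [-6, -1, -8, 0, 0, 49, 0], [-7.5, -2, -8, 0, 0, 56, 0], [-9, -3.5, -8, 0, 0, 63, 0], [-10.5, -5, -8, 0, 0, 70, 0], [-12, -7, -8, 0, 0, 77, 0], [-13.5, -9, -8, 0, 0, 84, 0], [-15, -11, -8, 0, 0, 88.5, 0], [-16, -13, -8, 0, 0, 88.5, 0], [-16.3, -13.9, -8, 0, 0, 88.5, 0], [-16.3, -13.9, -8, 0, 0, 88.5, 0], [-16.3, -13.9, -8, 0, 0, 88.5, 0], [-16.3, -13.9, -8, 0, 0, 88.5, 0]]
  ]
}}

```text
clock: 22.52
tool_pos: [0.5492, 0.0179, 0.0847]
orientation: [-180.0, -0.1, -178.5]
force: [-0.8, 0.3, -1.0]
opening: 0.0551
gripper_force: 30.0
```

Run:
```python
from h import *
o=get_obs();print(o['tool_pos'],o['orientation'],o['opening'],o['joint_pos'])
```

```text
[0.54919222 0.01788224 0.08471799] [-1.79991147e+02 -7.74429505e-02 -1.78523318e+02] 0.055115305730827464 [ 2.22803668e+01  1.66948605e+01 -2.56402361e+01 -2.59823711e-02
 -4.77404444e+01 -1.10786193e+02]
```

Emit:
{"method": "play_rows", "body": {
  "commands": [
    [[-0.1, 0, 2, 0, 0, 0, 0], [-0.1, 0, 4, 0, 0, 0, 0], [-0.1, 0, 5.2, 0, 0, 0, 0], [-0.1, 0, 5.8, 0, 0, 0, 0], [-0.1, 0, 6, 0, 0, 0, 0], [-0.1, 0, 6, 0, 0, 0, 0], [-0.1, 0, 6, 0, 0, 0, 0]]
  ]
}}

```text
clock: 23.1
tool_pos: [0.5518, 0.0185, 0.0259]
orientation: [180.0, 0.1, -178.5]
force: [0.0, 0.0, -1.0]
opening: 0.0549
gripper_force: 30.0
```

Emit:
{"method": "play_rows", "body": {
  "commands": [
    [[0.1, 0, 0.1, 0, 0, 0, 0], [0.1, 0, 0.2, 0, 0, 0, 0], [0.1, 0, 0.2, 0, 0, 0, 0], [0.1, 0, 0.2, 0, 0, 0, 0]]
  ]
}}

```text
clock: 23.43
tool_pos: [0.5508, 0.0186, 0.0238]
orientation: [180.0, 0.1, -178.5]
force: [-1.7, 1.2, 5.9]
opening: 0.0549
gripper_force: 30.0
```

Emit:
{"method": "play_rows", "body": {
  "commands": [
    [[0, 0, 0, 0, 0, 0, 0.75], [0, 0, 0, 0, 0, 0, 0.85], [0, 0, 0, 0, 0, 0, 1], [0, 0, 0, 0, 0, 0, 1], [0, 0, -0.5, 0, 0, 0, 1], [0, 0, -2, 0, 0, 0, 1], [0, 0, -5, 0, 0, 0, 1], [0, 0, -9, 0, 0, 0, 1], [0, 0, -13, 0, 0, 0, 1], [1, -1, -17, 0, 0, -7, 1], [3, -3, -20, 0, 0, -14, 1], [5, -6, -20, 0, 0, -21, 1], [7, -9, -20, 0, 0, -28, 1], [9, -11.5, -20, 0, 0, -35, 1], [11, -14, -20, 0, 0, -42, 1], [13, -16.5, -20, 0, 0, -49, 1], [15, -19, -20, 0, 0, -56, 1], [17, -21.5, -20, 0, 0, -63, 1], [19, -23.5, -20, 0, 0, -70, 1], [20.4, -25.3, -20, 0, 0, -77, 1]]
  ]
}}

```text
clock: 25.1
tool_pos: [0.3512, -0.2408, 0.2235]
orientation: [-180.0, 0.0, -101.2]
force: [0.3, 0.7, -0.5]
opening: 0.0875
gripper_force: 0.0
```

Emit:
{"method": "play_rows", "body": {
  "commands": [
    [[0, 0, 0, 0, 0, -7, 1], [0, 0, 0, 0, 0, -14, 1], [0, 0, 0, 0, 0, -21, 1], [0, 0, 0, 0, 0, -23, 1], [0, 0, 0, 0, 0, -23, 1], [0, 0, 0, 0, 0, -23, 1]]
  ]
}}

```text
clock: 25.6
tool_pos: [0.353, -0.2398, 0.2233]
orientation: [-180.0, -0.0, -78.6]
force: [-0.5, 0.1, -0.5]
opening: 0.0873
gripper_force: 0.0
```

Run:
```python
from h import *
import pickle
o=get_obs();print(o['tool_pos'],o['orientation'],o['joint_pos'])
w=snapshot('wrist');d=snapshot('side');s=snapshot('scene');pickle.dump((w,d,s),open('t5.pkl','wb'))
f=w['frame'].astype(int);m=((f[...,0]-f[...,2]>22)&(f.min(-1)>110)).astype(np.uint8)
m[245:]=0
n,l,st,c=cv2.connectedComponentsWithStats(cv2.morphologyEx(m,cv2.MORPH_OPEN,np.ones((3,3))))
for i in range(1,n):
    if st[i,4]>300: print(st[i],c[i],ray(w,[c[i]],.028)[0,:2])
i=1+np.argmax(st[1:,4]);ct=max(cv2.findContours((l==i).astype(np.uint8),0,1)[0],key=cv2.contourArea)
X=ray(w,ct.reshape(-1,2),.028)[:,:2].astype(np.float32);print(cv2.minAreaRect(X*1000))
print(proj(w,[(.352,-.275,.028)]))
```

```text
[ 0.35304379 -0.23979062  0.22328821] [-1.79987527e+02 -4.68267071e-03 -7.86021046e+01] [-7.47822611e+00 -3.63042435e+00 -2.88951272e+01  4.37592132e-04
 -6.47219805e+01  1.88759352e+01]
[ 260  113   50   75 3294] [283.68791743 149.82665452] [ 0.35070688 -0.27609675]
((350.5980529785156, -274.8755798339844), (46.01169967651367, 73.6531982421875), 6.8626251220703125)
[[282.21921684 150.64114344]]
```

Run:
```python
from h import *
import pickle
w,d,s=pickle.load(open('t5.pkl','rb'))
print(proj(w,[(.49,-.381,.01),(.438,-.347,.01),(.438,-.42,.01),(.54,-.347,.01),(.54,-.42,.01)]).round(),'tin decoy',proj(w,[(.482,-.27,.026)]))
def rect(c,m,p,z):
    n,l,st,ce=cv2.connectedComponentsWithStats(m.astype(np.uint8));i=l[int(p[1]),int(p[0])]
    ct=max(cv2.findContours((l==i).astype(np.uint8),0,1)[0],key=cv2.contourArea);X=ray(c,ct.reshape(-1,2),z)[:,:2].astype(np.float32)
    return st[i],cv2.minAreaRect(X*1000)
for n,c,p in(('w',w,(.49,-.381,.004)),('d',d,(.49,-.381,.004)),('s',s,(.493,-.376,.004))):
    q=proj(c,[p])[0]
    for t in (170,185,200): 
        f=c['frame'];m=(f.min(-1)>t)
        print(n,t,q.round(),f[int(q[1]),int(q[0])],rect(c,m,q,.010))
# soap PCA edge
f=w['frame'].astype(int);m=((f[...,0]-f[...,2]>22)&(f.min(-1)>110));m[245:]=0
print(rect(w,m,(283,150),.028))
```

```text
[[166.  15.]
 [213.  62.]
 [225. -17.]
 [112.  41.]
 [120. -38.]] tin decoy [[155.04211624 130.03206083]]
w 170 [168.  17.] [203 208 204] (array([ 117,    0,  106,   62, 5222], dtype=int32), ((486.0235900878906, -372.1263122558594), (102.37553405761719, 57.26512145996094), 4.6950860023498535))
w 185 [168.  17.] [203 208 204] (array([ 117,    0,  106,   62, 5062], dtype=int32), ((486.1913146972656, -372.0812072753906), (102.29682922363281, 56.81940841674805), 4.982542991638184))
w 200 [168.  17.] [203 208 204] (array([ 134,    0,   88,   61, 3487], dtype=int32), ((477.88043212890625, -374.20782470703125), (84.37036895751953, 55.538429260253906), 3.7829737663269043))
d 170 [359. 343.] [240 242 241] (array([ 321,  314,   77,   59, 2210], dtype=int32), ((489.46112060546875, -380.130126953125), (109.28768920898438, 77.54161071777344), 4.015315055847168))
d 185 [359. 343.] [240 242 241] (array([ 321,  314,   77,   59, 2128], dtype=int32), ((489.4856262207031, -379.93902587890625), (108.4319076538086, 75.669189453125), 4.535396099090576))
d 200 [359. 343.] [240 242 241] (array([ 321,  314, 
[... 177 characters left out ...]
    0,      0,    560,    420, 225023], dtype=int32), ((193.10687255859375, -45.0374755859375), (1650.712158203125, 2308.3232421875), 9.389004707336426))
s 185 [160. 216.] [173 175 166] (array([     0,      0,    560,    420, 227861], dtype=int32), ((193.10687255859375, -45.0374755859375), (1650.712158203125, 2308.3232421875), 9.389004707336426))
s 200 [160. 216.] [173 175 166] (array([     0,      0,    560,    420, 235074], dtype=int32), ((193.10687255859375, -45.0374755859375), (1650.712158203125, 2308.3232421875), 9.389004707336426))
(array([ 259,  112,   51,   76, 3297], dtype=int32), ((350.6088562011719, -274.96527099609375), (46.01169967651367, 73.83393096923828), 6.8626251220703125))
```

Emit:
{"method": "play_rows", "body": {
  "commands": [
    [[2, 0.5, 3, 0, 0, 4.5, 1], [3.4, 0.93, 6.5, 0, 0, 4.5, 1], [3.4, 0.93, 10, 0, 0, 4.5, 1], [3.4, 0.93, 13.5, 0, 0, 4.5, 1], [3.4, 0.93, 17, 0, 0, 4.5, 1], [3.4, 0.93, 19.5, 0, 0, 4.5, 1], [3.4, 0.93, 20.8, 0, 0, 4.5, 1], [3.4, 0.93, 21.3, 0, 0, 4.5, 1], [3.4, 0.93, 21.3, 0, 0, 4.5, 1], [3.4, 0.93, 21.3, 0, 0, 4.5, 0.3], [3.4, 0.93, 21.3, 0, 0, 4.5, 0], [3.4, 0.93, 21.3, 0, 0, 4.5, 0], [3.4, 0.93, 21.3, 0, 0, 4.5, 0], [3.4, 0.93, 21.3, 0, 0, 4.5, 0], [3.4, 0.93, 21.3, 0, 0, 4.5, 0], [3.4, 0.93, 21.3, 0, 0, 4.5, 0], [3.4, 0.93, 21.3, 0, 0, 4.5, 0], [3.4, 0.93, 21.3, 0, 0, 4.5, 0], [3.4, 0.93, 21.3, 0, 0, 4.5, 0]]
  ]
}}

```text
clock: 27.33
tool_pos: [0.351, -0.275, 0.0104]
orientation: [-180.0, -0.0, -83.0]
force: [-1.6, 2.2, 6.1]
opening: 0.0479
gripper_force: 30.0
```

Run:
```python
from h import *
o=get_obs();print(o['tool_pos'],o['orientation'],o['opening'],o['gripper_force'],o['force'],o['joint_pos'])
```

```text
[ 0.35095525 -0.27498809  0.01037723] [-1.79985544e+02 -9.65637739e-03 -8.29956906e+01] 0.04789148861037528 30.000963807106018 [-1.61097503  2.19296843  6.08128903] [-1.25970034e+01  1.48846158e+01 -4.28028937e+01  7.94938683e-03
 -3.22956332e+01  1.95945950e+01]
```

Emit:
{"method": "play_rows", "body": {
  "commands": [
    [[0, 0, -2, 0, 0, 0, 0], [0, 0, -5, 0, 0, 7, 0], [0, 0, -8, 0, 0, 14, 0], [1, -1, -8, 0, 0, 21, 0], [2, -2, -8, 0, 0, 28, 0], [3, -3, -8, 0, 0, 35, 0], [4, -4, -8, 0, 0, 42, 0], [5, -5, -8, 0, 0, 49, 0], [6, -6, -8, 0, 0, 56, 0], [7, -7, -8, 0, 0, 63, 0], [8, -8.3, -8, 0, 0, 70, 0], [9.5, -9.6, -8, 0, 0, 77, 0], [11, -11, -8, 0, 0, 84, 0], [12, -12.3, -8, 0, 0, 90, 0], [12.05, -12.44, -8, 0, 0, 92.5, 0], [12.05, -12.44, -6, 0, 0, 92.5, 0], [12.05, -12.44, -4, 0, 0, 92.5, 0], [12.05, -12.44, -3, 0, 0, 92.5, 0], [12.05, -12.44, -3, 0, 0, 92.5, 0]]
  ]
}}

```text
clock: 28.92
tool_pos: [0.487, -0.3785, 0.0371]
orientation: [179.8, -0.3, -175.5]
force: [-0.6, 0.3, -1.9]
opening: 0.048
gripper_force: 30.0
```

Run:
```python
from h import *
o=get_obs();print(o['tool_pos'],o['orientation'],o['opening'])
w=snapshot('wrist');f=w['frame'].astype(int);m=((f[...,0]-f[...,2]>22)&(f.min(-1)>90))
for r in range(150,262,8):
    k=np.nonzero(m[r,200:350])[0]; print(r,(k.min()+200,k.max()+200,len(k)) if len(k) else '')
th=np.radians(4.5);u=np.array([np.cos(th),np.sin(th)]);t=o['tool_pos']
print(proj(w,[(t[0]-.038*u[0],t[1]-.038*u[1],t[2]+.018),(t[0],t[1],t[2]+.018)]))
```

```text
[ 0.48696018 -0.37845846  0.03706118] [ 179.84291416   -0.27067978 -175.53203705] 0.04800036123630955
150 
158 
166 
174 
182 (np.int64(241), np.int64(298), 31)
190 (np.int64(227), np.int64(324), 98)
198 (np.int64(222), np.int64(329), 108)
206 (np.int64(221), np.int64(329), 109)
214 (np.int64(222), np.int64(329), 108)
222 (np.int64(222), np.int64(328), 107)
230 (np.int64(222), np.int64(328), 107)
238 (np.int64(222), np.int64(328), 107)
246 (np.int64(223), np.int64(328), 106)
254 (np.int64(223), np.int64(327), 105)
[[276.45355891 190.36640894]
 [276.44453242 274.79849849]]
```

Emit:
{"method": "play_rows", "body": {
  "commands": [
    [[0, 0, 0.6, 0, 0, 0, 0], [0, 0, 1.2, 0, 0, 0, 0], [0, 0, 1.7, 0, 0, 0, 0], [0, 0, 1.8, 0, 0, 0, 0], [0, 0, 1.8, 0, 0, 0, 0], [0, 0, 1.8, 0, 0, 0, 0]]
  ]
}}

```text
clock: 29.47
tool_pos: [0.4891, -0.3794, 0.0223]
orientation: [-180.0, 0.0, -175.5]
force: [0.6, -0.6, -0.5]
opening: 0.0478
gripper_force: 30.0
```

Emit:
{"method": "play_rows", "body": {
  "commands": [
    [[0, 0, 0.3, 0, 0, 0, 0], [0, 0, 0.6, 0, 0, 0, 0], [0, 0, 0.75, 0, 0, 0, 0], [0, 0, 0.75, 0, 0, 0, 0], [0, 0, 0.75, 0, 0, 0, 0]]
  ]
}}

```text
clock: 29.88
tool_pos: [0.489, -0.3793, 0.0145]
orientation: [180.0, -0.0, -175.5]
force: [0.2, 0.2, -1.0]
opening: 0.048
gripper_force: 30.0
```

Emit:
{"method": "play_rows", "body": {
  "commands": [
    [[0, 0, 0.05, 0, 0, 0, 0], [0, 0, 0.05, 0, 0, 0, 0], [0, 0, 0.05, 0, 0, 0, 0.6], [0, 0, 0.05, 0, 0, 0, 0.7], [0, 0, 0.05, 0, 0, 0, 0.7], [0, 0, 0, 0, 0, 0, 0.75], [0, 0, -1, 0, 0, 0, 0.75], [0, 0, -4, 0, 0, 0, 0.8], [0, 0, -8, 0, 0, 0, 0.8], [0, 0, -12, 0, 0, 0, 0.8], [0, 0, -16, 0, 0, 0, 0.8], [3, 0, -18, 0, 0, 0, 0.8], [6, 0, -18, 0, 0, 0, 0.8], [6, 0, -18, 0, 0, 0, 0.8], [6, 0, -18, 0, 0, 0, 0.8]]
  ]
}}

```text
clock: 31.13
tool_pos: [0.4281, -0.3843, 0.1964]
orientation: [-179.9, 0.1, -175.6]
force: [0.1, 0.0, 0.0]
opening: 0.07
gripper_force: 0.0
```

Run:
```python
from h import *
o=get_obs();print(o['tool_pos'],o['orientation'],o['opening'])
d=snapshot('side');s=snapshot('scene')
A=cv2.resize(d['frame'][100:380,180:440],(398,430),interpolation=2);B=cv2.resize(s['frame'][150:320,130:290],(400,425),interpolation=2);B=cv2.copyMakeBorder(B,0,5,0,0,0)
cv2.imwrite('pics/f.png',np.hstack([A,B])[...,::-1])
f=d['frame'].astype(int);m=((f[...,0]-f[...,2]>25)&(f.min(-1)>120)).astype(np.uint8)
q=proj(d,[(.489,-.3795,.032)])[0].astype(int);n,l,st,c=cv2.connectedComponentsWithStats(m);i=l[q[1],q[0]]
ct=max(cv2.findContours((l==i).astype(np.uint8),0,1)[0],key=cv2.contourArea);print(st[i],cv2.minAreaRect((ray(d,ct.reshape(-1,2),.032)[:,:2]*1000).astype(np.float32)))
```

```text
[ 0.42812643 -0.38428349  0.19637459] [-1.79942360e+02  1.23135441e-01 -1.75566328e+02] 0.07000526330107942
[335 317  50  37 987] ((487.8402099609375, -381.20672607421875), (74.81597137451172, 46.125221252441406), 4.462722301483154)
```

View pics/f.png

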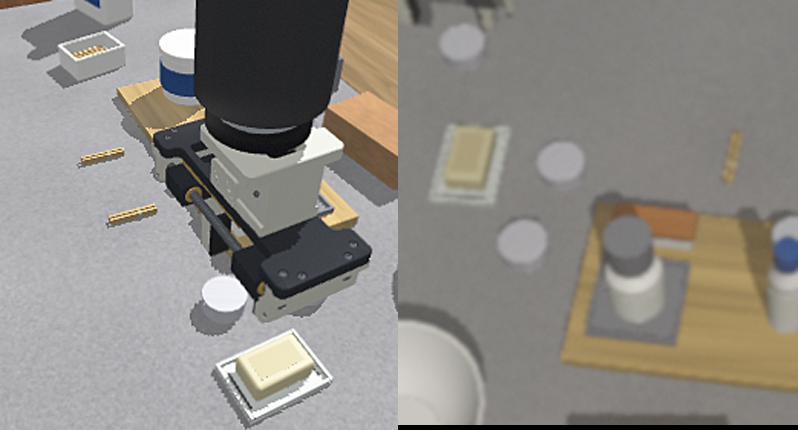

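The soap lies flat and centred in the dish, at 4.5° like the dish. The cup is on the squat bottle in the tray, and the brush hasn't moved. I'll check the tin-to-bottle gap numerically from the earlier pictures.

Run:
```python
from h import *
import pickle
s=snapshot('scene')
a=np.linspace(0,6.28,60);q=proj(s,np.c_[.5505+.028*np.cos(a),.0182+.028*np.sin(a),0*a+.044]);print(q.min(0),q.max(0))
f=s['frame'].astype(int);x0,x1=int(q[:,0].min())-8,int(q[:,0].max())+8;r=int(q[:,1].mean())
m=((f[...,0]-f[...,2]<15)&(f.min(-1)>120)).astype(np.uint8);n,l,st,c=cv2.connectedComponentsWithStats(m);i=l[r,(x0+x1)//2];print(st[i])
b=blue(s,(270,235,300,265));print(b,fitcap(s,b,.015,.14,.168,(.638,.02)))
print(f[r,x0:x1].tolist()[::3])
print(f[r-14:r+14:2,(x0+x1)//2].tolist())
```

```text
[278.424871  235.2174933] [298.54480252 252.54613967]
[     0      0    560    420 122772]
[281.  291.  245.  257.  285.8 250.8] (array([0.6384, 0.0228]), array([-0.6,  0.6, -1.5,  1.5]))
[[117, 101, 74], [116, 100, 73], [116, 100, 70], [132, 123, 114], [172, 170, 170], [161, 159, 164], [166, 165, 166], [171, 169, 170], [169, 167, 168], [173, 171, 172], [163, 142, 106], [163, 140, 94]]
[[133, 130, 126], [134, 131, 127], [132, 130, 125], [110, 107, 104], [162, 160, 161], [171, 168, 170], [170, 168, 169], [166, 165, 166], [114, 123, 146], [63, 88, 134], [65, 90, 136], [69, 91, 137], [66, 87, 131], [64, 78, 111]]
```

```bash
python3 -c "
from h import *
print(close_job())"
```

```text
the job is handed in; nothing more can be done
None
```

I handed the job in after about 31 s of robot time: squat bottle in the tray with the cup over its cap, slim bottle midway, tin in front of it, soap in the dish and brush untouched. Camera checks put the squat bottle, slim bottle, tin and soap within about 3 mm of target, but the tin-to-bottle gap was only checked roughly, and the judge gave no verdict.

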